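Shut and lock the filter cover

TASK

On the fume-filter housing, push the raised hinged cover down fully shut with your fingertips, then set a fingertip in the wide slot of the round quarter-turn fastener in front of it and turn it clockwise (seen from above) to its stop, so that its nose locks over the cover's edge. Do it by touch only: do not lift the cover or pick up, knock or shift the jars, tubes and tools around it, and finish clear of everything.

Things in the scene. Friction and masses are not known exactly. Their poses are not given: they have to be found in the camera images.
- housing: Low grey filter housing fixed on the table, 280 (x) by 300 (y) by 90 mm (z), turned up to 0.4 rad. Origin: underside centre; x to its far side (hinge), y to its left, z up. In this frame, mm: top z = 90; fastener's upright axis x = -85, y = 0; cover opening x -30 to 126. The solid front deck (x -140 to -30) carries the fastener in its middle and a small jar near each end.
- cover (a joint): Cover angle, rad: 0 shut (top flush with the deck), grows as the free edge rises; starts 0.4 to 0.8. Flat aluminium plate 220 mm wide, 6 mm thick; its free edge faces the fastener, 155 mm from the hinge. The stiff hinge holds it where it is left; 1 to 5 N down near the free edge shuts it. It cannot shut while the nose is over the opening.
- cover_hinge (a point): Middle of the cover's hinge line, which runs along the housing's y at x = 125, z = 90 mm of the housing, in the plane of the cover's top face.
- cover_edge (a point): Middle of the cover's free edge on its top face, 155 mm from the hinge line; moves with the cover. x points from there to the hinge, z out of the top face.
- fastener (a joint): Fastener angle about its upright axis, rad: 0 unlocked (nose to the housing's +y), grows clockwise seen from above; 1.571 = at the stop, locked (nose to +x, over the cover's edge). Starts 0 to 0.35, stays where left. Takes about 0.12 N m: 5 N in the slot 25 mm from the axis, led round the axis.
- slot: Straight slot across the middle of the fastener, a dial 84 mm across: two raised black D-shaped halves on a steel disc. Origin: on the dial's axis at deck height (90 mm above the table); y along the slot to the nose, z up. Slot 36 mm wide (side walls x = -18 and 18), 72 mm long, open at top and both ends; floor 8 mm, wall tops 22 mm above the deck. Turns with the fastener.
- nose_tip (a point): Tip of the steel nose (cam) that sticks out of the dial's base at the slot's +y end: 69 mm from the axis, nose 16 mm wide, 2 to 8 mm above the deck. The shut cover's free edge is 55 mm from the axis.
- paint_jar: squat amber glass paint jar, 42 mm across, 48 mm tall, standing on the housing's deck to the right of the fastener. Bystander: not to be moved. Origin: underside centre (tools: middle of the tool).
- thinner_jar: squat clear glass jar, 38 mm across, 46 mm tall, standing on the deck to the left of the fastener. Bystander: not to be moved. Origin: underside centre (tools: middle of the tool).
- film_tube: open clear plastic tube with a bottom, 72 mm across, 88 mm tall, on the table left of the housing. Bystander: not to be moved. Origin: underside centre (tools: middle of the tool).
- paper_tube: open white paper tube, 84 mm across, 80 mm tall, on the table right of the housing. Bystander: not to be moved. Origin: underside centre (tools: middle of the tool).
- glue_bottle: white bottle, 44 mm across, 110 mm tall, on the table right of the housing. Bystander: not to be moved. Origin: underside centre (tools: middle of the tool).
- spatula: spatula 190 mm long, lying on the table at the housing's left. Bystander: not to be moved. Origin: underside centre (tools: middle of the tool).
- brush: brush 150 mm long, lying on the table at the housing's right. Bystander: not to be moved. Origin: underside centre (tools: middle of the tool).

How it is judged:
By the outcome, as a careful person would: the job done as asked, in the order asked, and still so for the second after the job is handed in, with the robot touching nothing.
It also fails if it takes over 45 s, if anything falls off the work surface, if the arm or the gripper's body presses on something with over 40 N, if the wrist force passes 120 N, or if a joint passes its speed limit or range.

ROBOT

A 7-joint arm with a two-finger parallel gripper is mounted at the origin on the work surface. World frame = base frame: x ahead of the robot, y to its left, z up, the work surface at z = 0. Lengths are in m, angles in rad, forces in N, time in s.
With the tool pointing down it reaches from about 0.4 to 0.875 m from the base axis. Payload 19.3 kg.
Tool frame: the origin (TCP) lies at the very end of the fingers, on their centre line; the grasp point (between the pads) lies 19 mm behind it; x points along the fingers, y is the direction in which the jaws open and shut, and the axes are right-handed (so a half turn about x gives the same grasp; the last joint's range is limited). The gripper opens to 85 mm and grips with 20 to 120 N. Pads are 22 mm wide; open, the fingers measure 114 mm over their backs; the gripper's body (76 mm by 85 mm) begins 54 mm behind the grasp point. The pads swing forward as they close: fully open they stand 13 mm farther back than shut.
Start: joints at [-1.29, 0.521, -0.036, 1.599, 0.021, 1.021, -0.113], TCP at [0.215, 0.587, 0.211] pointing down, gripper open.
Joint ranges: [-2.91, 2.91], [-0.3, 2.13], [-1.5, 1.42], [0.17, 2.43], [-1.26, 4.41], [0.16, 1.93], [-2.52, 2.52]. Speed limits (rad/s): [1.89, 1.89, 2.39, 2.39, 3.01, 3.01, 3.01].

INTERFACE

Orientations are given as a 3x3 rotation matrix whose columns are the frame's x, y, z axes.
In Python, from cell import robot, get_image, calibration gives the robot as it stands.
- The arm moves only by the tool move_arm, never from a script. Its argument "moves" is a list that holds one entry, the list of rows, each a list of 6 numbers: the shift along the tool's x, y, z in m, then the turn, a rotation vector about the tool's x, y, z in rad. In form: [[[tx, ty, tz, wx, wy, wz], ...]]. A call has 1 to 8 rows; each row shifts and turns the pose as measured when the row begins, along the tool's axes as they then stand; what a row does not reach is not made up. A row lasts 1/10 s, in which the tool goes at most 50 mm and 8.59 degrees, less where a joint would pass 70% of its speed; a pose out of reach is approached as far as the arm can. A call is refused whole if a number of a shift passes 0.05 or a number of a turn 0.15, either way. A call with a gripper value outside its range is refused whole. "claw" is the opening, from -1 (shut) to 1 (fully open), set as the call begins (left out, the last holds). The fingers move at their own pace and stop on an object; the grip force is fixed at half the most. Time passes only in rows, so rows that do not move let the fingers close. It gives the time, the measured TCP pose, the force and the opening at its end, in the units of the state.
- robot.state(): the state, without advancing time (a new reading comes with each control period).
- get_image(name): name is "side" or "top" or "wrist"; returns the picture (400x640x3 uint8, blue, green, red); there is no depth.
- calibration(name): a dict with "intrinsics" (3x3 intrinsics, pixels), "k1" (the pictures are not rectified: a ray, as slopes to the right and down, at radius r is drawn at 1 + k1 r^2 times it, then the intrinsics apply), "cam_to_world" (4x4, takes a point from camera to world coordinates). Camera axes: x right, y down, z forward; pixel columns grow to the right and rows downward; lengths in m; the calibration is good to about 2 mm. A picture is of the moment at which its call begins: read the wrist's pose just before it. calibration takes no time and is no camera call; for the wrist camera it gives the pose at the moment of the call.
- robot.job_done(): hands the job in, once; it reports no verdict.
The state is a dict: "time_s": time; "joints": joint angles; "joint_velocities": joint speeds; "effort": joint torques, N m; "ee_pos": TCP position; "tcp_rot": TCP orientation; "contact_force": force on the tool from outside, world axes, zero at the start; "ft_torque": the same for the moment, N m; "grip_width": finger opening in m.
Only numpy, scipy, OpenCV 4.12 (cv2) and the standard library are available. Lean on these libraries where they do the work, as an engineer would, in place of code of your own. Each camera call takes 0.05 s, during which the arm holds its last target.

## Working session

There is one attempt and no reset: what is moved stays moved. The work goes in short steps, Python scripts to look and compute and a tool call to move; the robot and the scene stay as the last step left them, time stands still between calls to the robot, and variables do not carry over. Pictures are saved under pics/ and viewed, and the job is handed in when it is done.

Besides the shell and the picture viewer there is one more tool, called after ">>>" as name(argument=value, ...), one argument or row to a line, values as JSON. move_arm: Moves the arm, as the interface text tells. Its arguments: {"type":"object","properties":{"moves":{"type":"array","items":{"type":"array","items":{"type":"array","items":{"type":"number"}}}},"claw":{"type":"number"}},"required":["moves"]}

```bash
mkdir -p pics; ls; python3 - <<'E'
from cell import robot,get_image,calibration
import cv2
s=robot.state();print(s['time_s'],s['ee_pos'],s['tcp_rot'],s['grip_width'])
for n in ["side","top","wrist"]:
    c=calibration(n);print(n,c)
    cv2.imwrite(f"pics/{n}0.png",get_image(n))
E
```

```text
pics
0.0 [0.21467603 0.586607   0.21044199] [[-3.26150752e-04  3.43650832e-01  9.39097439e-01]
 [-1.05488792e-03  9.39096848e-01 -3.43650983e-01]
 [-9.99999390e-01 -1.10272457e-03  5.62259689e-05]] 0.08542032939985524
side {'intrinsics': array([[492.62011918,   0.        , 322.96966509],
       [  0.        , 492.62011918, 201.01852944],
       [  0.        ,   0.        ,   1.        ]]), 'k1': -0.1421980481644312, 'cam_to_world': array([[ 0.99767118, -0.0129791 ,  0.06696082,  0.48085469],
       [-0.06379383, -0.52496286,  0.84873102, -0.89588313],
       [ 0.02413618, -0.85102617, -0.52456831,  0.63902044],
       [ 0.        ,  0.        ,  0.        ,  1.        ]])}
top {'intrinsics': array([[363.19902648,   0.        , 321.60734463],
       [  0.        , 363.19902648, 201.98568759],
       [  0.        ,   0.        ,   1.        ]]), 'k1': -0.01709676382544387, 'cam_to_world': array([[ 0.0264854 , -0.99352639,  0.11047097,  0.44328389],
       [-0.99899988, -0.03028852, -0.03289133,  0.05646069],
       [ 0.03602441, -0.10948935, -0.99333495,  0.98822717],
       [ 0.        ,  0.        ,  0.        ,  1.        ]])}
wrist {'intrinsics': array([[313.16290478,   0.        , 316.6349903 ],
       [  0.        , 313.16290478, 200.84080112],
       [  0.        ,   0.        ,   1.        ]]), 'k1': 0.005064443062303247, 'cam_to_world': array([[ 0.34361974,  0.89936831,  0.27030005,  0.14600873],
       [ 0.93910658, -0.32844157, -0.10101967,  0.61219893],
       [-0.00207612,  0.2885529 , -0.9574617 ,  0.3730862 ],
       [ 0.        ,  0.        ,  0.        ,  1.        ]])}
```

View pics/top0.png

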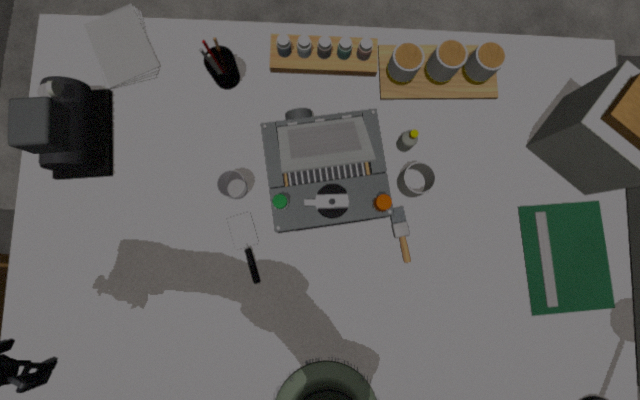

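View pics/side0.png

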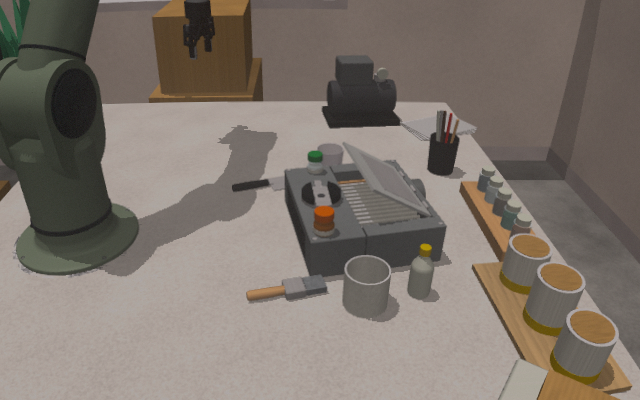

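View pics/wrist0.png

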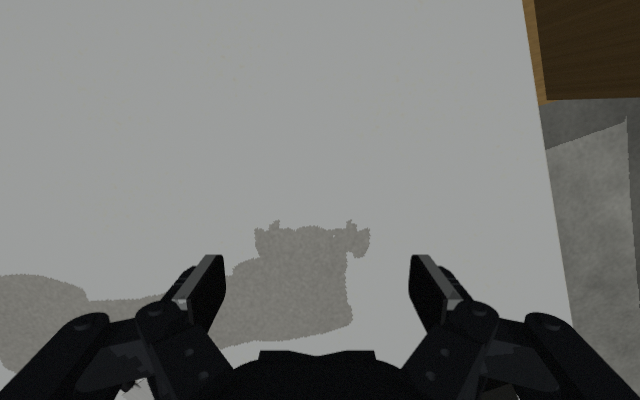

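```bash
python3 - <<'E'
import cv2
t=cv2.imread('pics/top0.png')[90:250,220:440]
cv2.imwrite('pics/topc.png',cv2.convertScaleAbs(cv2.resize(t,None,fx=3.6,fy=3.6,interpolation=cv2.INTER_CUBIC),alpha=1.5))
t=cv2.imread('pics/side0.png')[135:275,270:450]
cv2.imwrite('pics/sidec.png',cv2.convertScaleAbs(cv2.resize(t,None,fx=4,fy=4,interpolation=cv2.INTER_CUBIC),alpha=1.5))
E
```

```text
(no output)
```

View pics/topc.png

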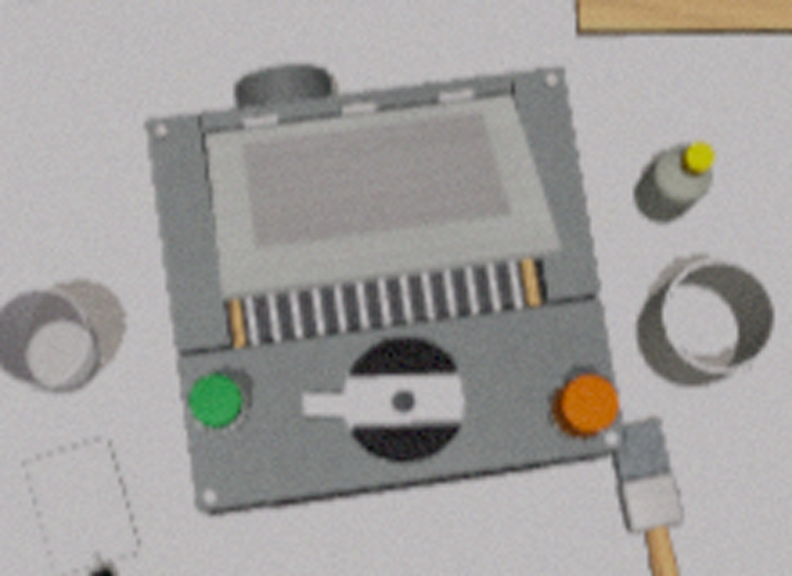

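View pics/sidec.png

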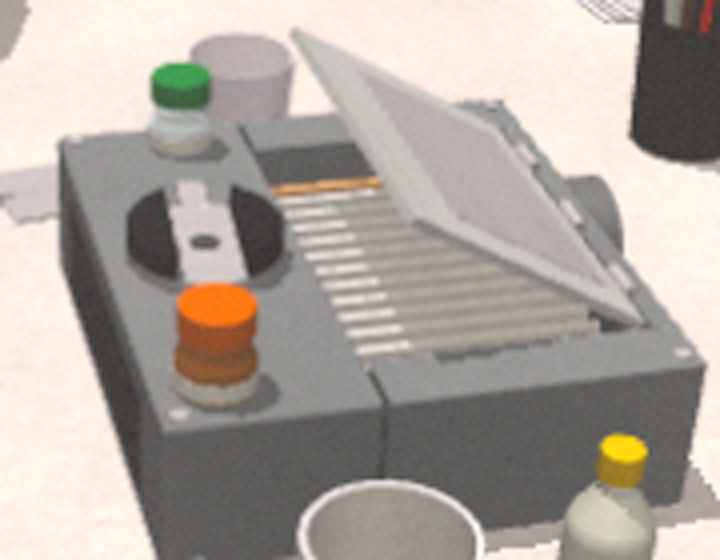

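```bash
cat > h.py <<'E'
import numpy as np,cv2
from scipy.optimize import least_squares
from cell import robot,get_image,calibration
def proj(c,P):
    T=np.linalg.inv(c['cam_to_world']);q=np.atleast_2d(P)@T[:3,:3].T+T[:3,3]
    s=q[:,:2]/q[:,2:];r2=(s**2).sum(1,keepdims=True);s=s*(1+c['k1']*r2)
    K=c['intrinsics'];return s*[K[0,0],K[1,1]]+K[:2,2]
def ray(c,uv,z):
    K=c['intrinsics'];d=(np.array(uv)-K[:2,2])/[K[0,0],K[1,1]];s=d.copy()
    for _ in range(20): s=d/(1+c['k1']*(s@s))
    v=c['cam_to_world'][:3,:3]@[*s,1];o=c['cam_to_world'][:3,3]
    return o+v*(z-o[2])/v[2]
def H(p,P):
    P=np.atleast_2d(P);c,s=np.cos(p[2]),np.sin(p[2])
    return np.c_[P[:,0]*c-P[:,1]*s+p[0],P[:,0]*s+P[:,1]*c+p[1],P[:,2]]
E
python3 - <<'E'
from h import *
c=calibration('top');cs=calibration('side')
uv=lambda a:np.array(a)/3.6+[220,90]
us=lambda a:np.array(a)/4+[270,135]
cor=np.array([[.14,.15,.09],[.14,-.15,.09],[-.14,-.15,.09],[-.14,.15,.09],[-.085,0,.098]])
px=uv([[149,120],[563,69],[620,453],[203,510],[403,401]])
sc=np.array([[-.14,.15,.09],[-.14,-.15,.09],[.14,-.15,.09],[-.085,0,.098]])
sp=us([[62,145],[165,433],[703,365],[204,241]])
for nm,f in dict(top=lambda p:(proj(c,H(p,cor))-px).ravel(),side=lambda p:(proj(cs,H(p,sc))-sp).ravel()).items():
    r=least_squares(f,[.6,.05,0]);print(nm,r.x,r.fun.round(1))
f=lambda p:np.r_[(proj(c,H(p,cor))-px).ravel(),(proj(cs,H(p,sc))-sp).ravel()]
r=least_squares(f,[.6,.05,0]);p=r.x;print(p,r.fun.round(1));np.save('p.npy',p)
# cover
def cov(a,y): return [.125-.155*np.cos(a),y,.09+.155*np.sin(a)]
cp=uv([[218,295],[562,250]]);cps=us([[295,30],[415,220]])
g=lambda a:np.r_[(proj(c,H(p,[cov(a[0],.11),cov(a[0],-.11)]))-cp).ravel(),(proj(cs,H(p,[cov(a[0],.11),cov(a[0],-.11)]))-cps).ravel()]
r=least_squares(g,[.6]);print('cover',r.x,r.fun.round(1))
def nose(a): return [-.085+.069*np.sin(a),.069*np.cos(a),.098]
g=lambda a:np.r_[(proj(c,H(p,[nose(a[0])]))-uv([[303,404]])).ravel(),(proj(cs,H(p,[nose(a[0])]))-us([[190,182]])).ravel()]
r=least_squares(g,[.2]);print('fast',r.x,r.fun.round(1))
e=H(p,[cov(.6,0),[-.085,0,.09],[-.03,0,.09],[-.085,.12,.09]]);print(e.round(4))
for q in ([593,402],[218,400]): print('jar',ray(c,uv(q),.137), )
E
```

```text
top [0.62738625 0.01539611 0.1653342 ] [-0.6 -0.6  0.5 -0.7  2.  -0.  -1.8  0.7  0.   0.4]
side [0.63119642 0.01433808 0.16689481] [-1.3 -2.3 -0.8  0.   1.8  0.2  0.2  0.7]
[0.62945393 0.01501718 0.16796712] [-0.5 -1.2  0.5 -1.5  2.2 -1.  -1.5 -0.   0.3 -0.4 -2.1 -2.3 -1.6 -0.2
  0.9 -0.1 -0.7  0.5]
cover [0.52451043] [ 1.4 -0.5  0.2 -0.5 -1.2 -0.6 -0.9 -0.2]
fast [0.11499483] [ 0.1 -0.6 -0.6 -0.5]
[[0.6266 0.0145 0.1775]
 [0.5457 0.0008 0.09  ]
 [0.5999 0.01   0.09  ]
 [0.5256 0.1191 0.09  ]]
jar [ 0.54328529 -0.12168533  0.137     ]
jar [0.53707578 0.12485774 0.137     ]
```

```bash
cat >> h.py <<'E'
from scipy.spatial.transform import Rotation as Ro
def to(tgt,yang):
    "tool shift and turn to world position and tool-y azimuth, tool down"
    s=robot.state();R=np.array(s['tcp_rot']);p=np.array(s['ee_pos'])
    y=np.array([np.cos(yang),np.sin(yang),0]);x=np.array([0,0,-1.]);G=np.c_[x,y,np.cross(x,y)]
    print('t',s['time_s'],'pos',p.round(4),'F',np.round(s['contact_force'],1),'grip',round(s['grip_width'],4))
    print('shift',(R.T@(np.array(tgt)-p)).round(4),'turn',Ro.from_matrix(R.T@G).as_rotvec().round(4),'j',np.round(s['joints'],2))
E
python3 - <<'E'
from h import *
p=np.load('p.npy');g=H(p,[[0,0,.25]])[0];print(g)
to(g,1.62)
E
```

```text
[0.62945393 0.01501718 0.25      ]
t 0.15 pos [0.2147 0.5867 0.2106] F [-0.7  0.7  0.4] grip 0.0851
shift [-0.0391 -0.3944  0.5859] turn [-4.e-01 -1.e-04  8.e-04] j [-1.29  0.52 -0.04  1.6   0.02  1.02 -0.11]
```

>>> move_arm(
  moves=[
    [[-0.02,0,0,-0.1,0,0],[-0.02,0,0,-0.1,0,0],[0,0,0,-0.1,0,0],[0,0,0,-0.1,0,0]],
  ],
  claw=-1,
)

```text
time_s: 0.55
ee_pos: [0.2143, 0.586, 0.2507]
tcp_rot: [[-0.001, -0.062, 0.998], [-0.004, 0.998, 0.062], [-1.0, -0.004, -0.001]]
contact_force: [-0.3, 0.3, -0.3]
grip_width: 0.0283
```

```bash
python3 - <<'E'
from h import *
p=np.load('p.npy');g=H(p,[[0,0,.25]])[0]
to(g,1.62)
E
```

```text
t 0.55 pos [0.2143 0.586  0.2507] F [-0.3  0.3 -0.3] grip 0.0283
shift [ 0.0026 -0.5956  0.379 ] turn [ 0.0128 -0.0009  0.0037] j [-1.23  0.49 -0.13  1.55  0.07  1.11  0.26]
```

>>> move_arm(
  moves=[
    [[0,-0.037,0.0235,0,0,0],[0,-0.037,0.0235,0,0,0],[0,-0.037,0.0235,0,0,0],[0,-0.037,0.0235,0,0,0],[0,-0.037,0.0235,0,0,0],[0,-0.037,0.0235,0,0,0],[0,-0.037,0.0235,0,0,0],[0,-0.037,0.0235,0,0,0]],
  ],
)

```text
time_s: 1.35
ee_pos: [0.424, 0.2969, 0.2494]
tcp_rot: [[-0.004, -0.076, 0.997], [-0.004, 0.997, 0.076], [-1.0, -0.003, -0.004]]
contact_force: [0.8, 1.2, 1.1]
grip_width: 0.0003
```

>>> move_arm(
  moves=[
    [[0,-0.037,0.0235,0,0,0],[0,-0.037,0.0235,0,0,0],[0,-0.037,0.0235,0,0,0],[0,-0.037,0.0235,0,0,0],[0,-0.037,0.0235,0,0,0],[0,-0.037,0.0235,0,0,0],[0,-0.037,0.0235,0,0,0],[0,0,0,0,0,0]],
  ],
)

```text
time_s: 2.15
ee_pos: [0.6153, 0.0333, 0.249]
tcp_rot: [[-0.004, -0.071, 0.997], [-0.006, 0.997, 0.071], [-1.0, -0.006, -0.004]]
contact_force: [-0.7, 0.0, -0.5]
grip_width: -0.0
```

```bash
python3 - <<'E'
from h import *
p=np.load('p.npy');g=H(p,[[0,0,.25]])[0]
to(g,1.62)
E
```

```text
t 2.15 pos [0.6153 0.0333 0.249 ] F [-0.7  0.  -0.5] grip -0.0
shift [-0.001  -0.0192  0.0128] turn [ 0.0214 -0.0042  0.0058] j [-0.21  0.48  0.08  1.58 -0.04  1.09  1.52]
```

>>> move_arm(
  moves=[
    [[0,-0.019,0.013,0.02,0,0.005],[0.03,0,0,0,0,0],[0.03,0,0,0,0,0],[0.012,0,0,0,0,0],[0.012,0,0,0,0,0],[0.012,0,0,0,0,0],[0.012,0,0,0,0,0],[0.012,0,0,0,0,0]],
  ],
)

```text
time_s: 2.95
ee_pos: [0.6315, 0.0142, 0.1263]
tcp_rot: [[-0.0, -0.048, 0.999], [0.0, 0.999, 0.048], [-1.0, 0.0, -0.0]]
contact_force: [-0.1, -0.3, 2.2]
grip_width: 0.0002
```

```bash
python3 - <<'E'
from h import *
p=np.load('p.npy');g=H(p,[[0,0,.09]])[0]
to(g,1.62)
cv2.imwrite('pics/s1.png',get_image('side'))
E
```

```text
t 2.95 pos [0.6315 0.0142 0.1263] F [-0.1 -0.3  2.2] grip 0.0002
shift [ 0.0363  0.0009 -0.002 ] turn [-0.0009 -0.0002 -0.    ] j [-0.17  0.63  0.07  1.66 -0.06  0.86  1.55]
```

View pics/s1.png

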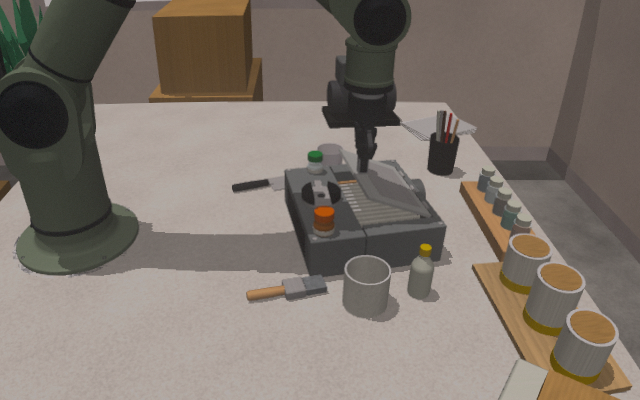

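The fingertip is on the cover near its free edge, around (365,170), and the cover is closing at 2.2 N. Continuing down.

>>> move_arm(
  moves=[
    [[0.01,0,0,0,0,0],[0.01,0,0,0,0,0],[0.008,0,0,0,0,0],[0.005,0,0,0,0,0],[0.003,0,0,0,0,0]],
  ],
)

```text
time_s: 3.5
ee_pos: [0.6306, 0.0142, 0.0856]
tcp_rot: [[-0.002, -0.048, 0.999], [-0.0, 0.999, 0.048], [-1.0, -0.0, -0.002]]
contact_force: [-0.9, 0.0, 2.1]
grip_width: -0.0001
```

>>> move_arm(
  moves=[
    [[0.002,0,0,0,0,0],[0.002,0,0,0,0,0]],
  ],
)

```text
time_s: 3.7
ee_pos: [0.6306, 0.0143, 0.0813]
tcp_rot: [[-0.002, -0.049, 0.999], [-0.0, 0.999, 0.049], [-1.0, -0.0, -0.002]]
contact_force: [-1.4, -0.2, 2.4]
grip_width: 0.0001
```

```bash
python3 - <<'E'
from h import *
i=get_image('side')
cv2.imwrite('pics/s2.png',cv2.resize(i[100:280,260:460],None,fx=3.3,fy=3.3,interpolation=cv2.INTER_CUBIC))
E
```

```text
(no output)
```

View pics/s2.png

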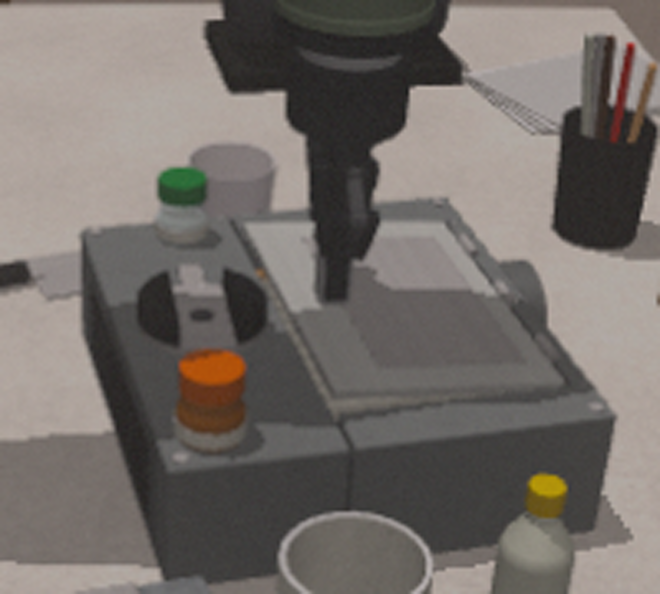

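The cover is nearly shut, but there is still a thin gap along its right edge. Pressing on until the force rises.

>>> move_arm(
  moves=[
    [[0.002,0,0,0,0,0],[0.002,0,0,0,0,0]],
  ],
)

```text
time_s: 3.95
ee_pos: [0.6308, 0.0143, 0.0773]
tcp_rot: [[-0.002, -0.049, 0.999], [-0.0, 0.999, 0.049], [-1.0, -0.0, -0.002]]
contact_force: [-0.8, -0.4, 1.6]
grip_width: -0.0001
```

>>> move_arm(
  moves=[
    [[0.002,0,0,0,0,0],[0.002,0,0,0,0,0]],
  ],
)

```text
time_s: 4.15
ee_pos: [0.6309, 0.0143, 0.0732]
tcp_rot: [[-0.002, -0.049, 0.999], [-0.0, 0.999, 0.049], [-1.0, 0.0, -0.002]]
contact_force: [-0.1, -1.2, 2.3]
grip_width: -0.0002
```

```bash
python3 - <<'E'
from h import *
i=get_image('side');j=get_image('top');w=get_image('wrist')
cv2.imwrite('pics/s3.png',cv2.resize(i[130:260,300:450],None,fx=5,fy=4.5,interpolation=cv2.INTER_CUBIC))
cv2.imwrite('pics/t3.png',cv2.resize(j[90:250,240:420],None,fx=3.6,fy=3.6,interpolation=cv2.INTER_CUBIC))
cv2.imwrite('pics/w3.png',w)
E
```

```text
(no output)
```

View pics/s3.png

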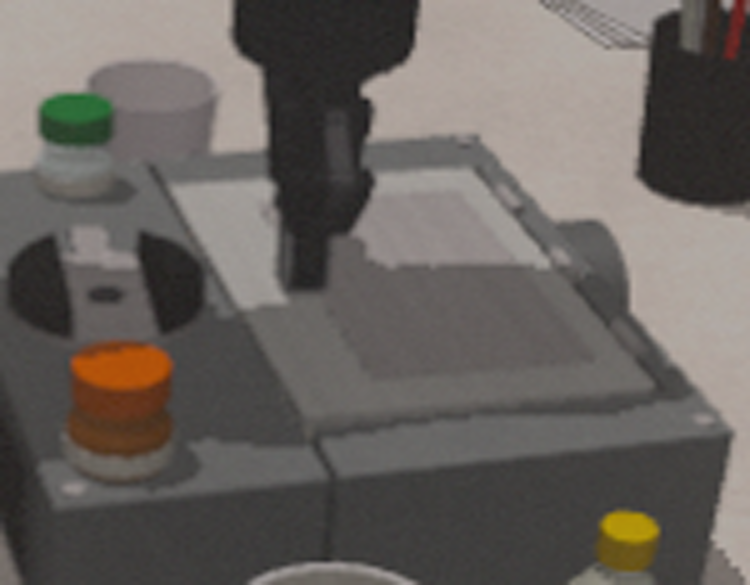

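View pics/w3.png

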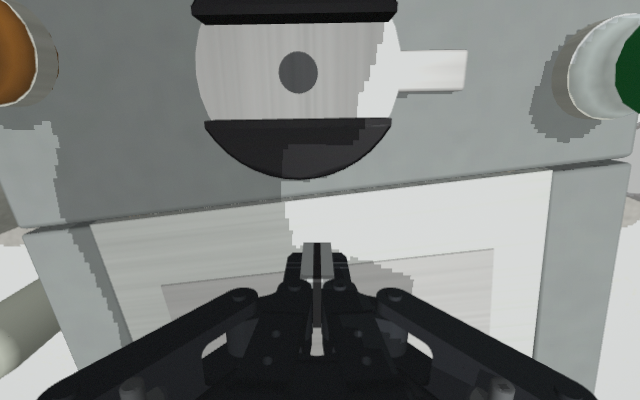

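```bash
python3 - <<'E'
from h import *
p=np.load('p.npy')
s=robot.state();P=np.array(s['ee_pos']);c=calibration('wrist');cs=calibration('side')
for d in (0,.006,.013,.02): print(d,proj(c,P+[0,0,d]).round(0),(proj(cs,P+[0,0,d])-[300,130])*[5,4.5])
q=H(p,[[-.03,.11,.09],[-.03,-.11,.09],[.125,-.11,.09],[-.03,.11,.10],[-.03,-.11,.10],[-.085,0,.098]])
print(proj(c,q).round(0),((proj(cs,q)-[300,130])*[5,4.5]).round(0),s['contact_force'])
E
```

```text
0 [[317. 242.]] [[292.53785259 323.41005329]]
0.006 [[317. 247.]] [[293.38723725 312.9118951 ]]
0.013 [[317. 252.]] [[294.3829964  300.58654355]]
0.02 [[317. 258.]] [[295.38394545 288.17723023]]
[[543. 171.]
 [ 91. 223.]
 [169. 450.]
 [558. 175.]
 [ 76. 230.]
 [294.  74.]] [[163. 192.]
 [299. 426.]
 [659. 388.]
 [163. 175.]
 [301. 407.]
 [102. 296.]] [-0.1713784   0.04586725 -0.3449838 ]
```

View pics/t3.png

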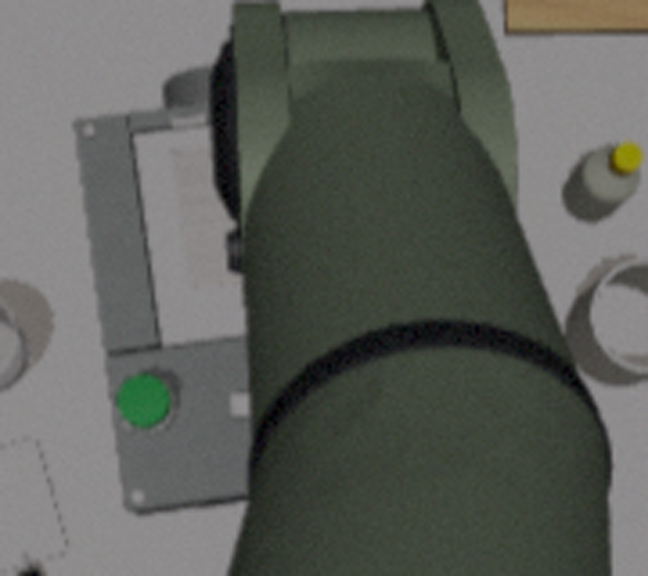

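>>> move_arm(
  moves=[
    [[0.002,0,0,0,0,0],[0.002,0,0,0,0,0]],
  ],
)

```text
time_s: 4.5
ee_pos: [0.6311, 0.0143, 0.0695]
tcp_rot: [[-0.001, -0.049, 0.999], [-0.0, 0.999, 0.049], [-1.0, 0.0, -0.001]]
contact_force: [-11.9, -0.3, 37.2]
grip_width: -0.0001
```

The force jumped to 37 N, so the cover has hit its stop. Lifting and checking where the fingertip really is.

>>> move_arm(
  moves=[
    [[-0.01,0,0,0,0,0],[-0.03,0,0,0,0,0],[-0.05,0,0,0,0,0],[0,0,0,0,0,0]],
  ],
)

```text
time_s: 4.9
ee_pos: [0.631, 0.0143, 0.1621]
tcp_rot: [[-0.002, -0.048, 0.999], [-0.0, 0.999, 0.048], [-1.0, -0.0, -0.002]]
contact_force: [0.3, -0.7, -0.0]
grip_width: -0.0001
```

```bash
python3 - <<'E'
from h import *
p=np.load('p.npy')
s=robot.state();P=np.array(s['ee_pos']);print(P,s['contact_force'])
c=calibration('wrist');cs=calibration('side')
for d in (0,.006,.013,.02): print(d,proj(c,P+[0,0,d]).round(0),(proj(cs,P+[0,0,d])-[300,100])*[5,4])
q=H(p,[[-.03,.11,.09],[-.03,-.11,.09],[.125,-.11,.09]])
print(proj(c,q).round(0),((proj(cs,q)-[300,100])*[5,4]).round(0))
i=get_image('side');w=get_image('wrist')
cv2.imwrite('pics/s4.png',cv2.resize(i[100:250,300:450],None,fx=5,fy=4,interpolation=cv2.INTER_CUBIC))
cv2.imwrite('pics/w4.png',w)
E
```

```text
[0.63100043 0.0142912  0.16207258] [ 0.28898658 -0.65364493 -0.00368786]
0 [[317. 242.]] [[305.87322821 263.36897493]]
0.006 [[317. 247.]] [[306.78048795 253.19969441]]
0.013 [[317. 252.]] [[307.84382136 241.26132988]]
0.02 [[317. 258.]] [[308.91238885 229.24265107]]
[[460. 147.]
 [171. 182.]
 [214. 347.]] [[163. 291.]
 [299. 499.]
 [659. 465.]]
```

View pics/s4.png

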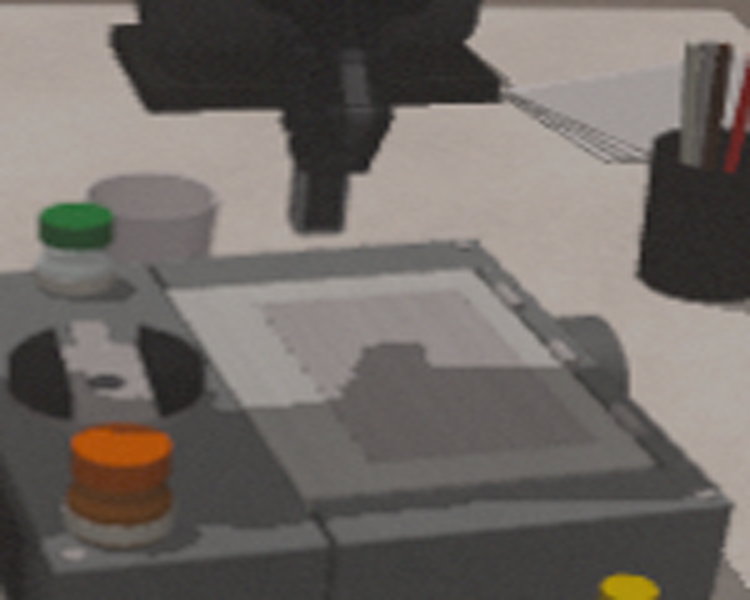

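View pics/w4.png

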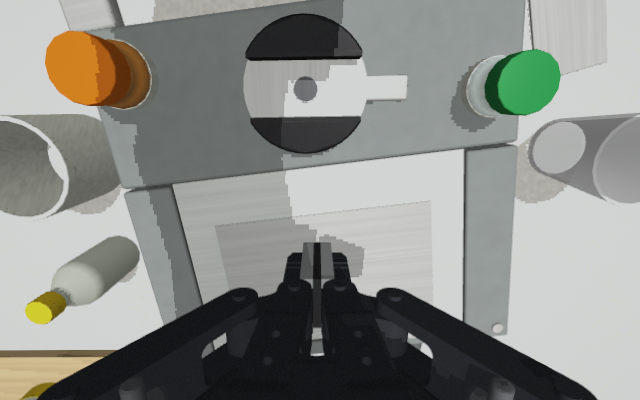

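```bash
python3 - <<'E'
from h import *
p=np.load('p.npy')
c=calibration('wrist')
print(H(p,[[-.085,0,.098]]))
a=ray(c,[305,88.5],.098);b=ray(c,[407,87],.098);print(a,b,np.linalg.norm(b-a),np.arctan2(*(b-a)[1::-1]))
# D halves edges at z=.112
for u in ([248,59],[362,58],[250,118],[360,117]): print(ray(c,u,.112).round(4))
to([*a[:2],.17],1.62)
E
```

```text
[[0.54565016 0.00080701 0.098     ]]
[0.54373186 0.00236304 0.098     ] [0.5394896  0.07038147 0.098     ] 0.06815059775480055 1.6330850049609542
[ 0.5293 -0.0326  0.112 ]
[0.5253 0.037  0.112 ]
[ 0.5642 -0.0317  0.112 ]
[0.5601 0.0389 0.112 ]
t 5.0 pos [0.6286 0.0144 0.1571] F [-0.3 -0.5 -0.9] grip -0.0003
shift [-0.0121 -0.0079 -0.0854] turn [-0.0003 -0.0088  0.0002] j [-0.17  0.59  0.08  1.64 -0.06  0.92  1.55]
```

>>> move_arm(
  moves=[
    [[-0.012,-0.004,-0.043,0,-0.008,0],[0,-0.004,-0.042,0,0,0],[0,0,0,0,0,0],[0,0,0,0,0,0],[0,0,0,0,0,0]],
  ],
  claw=-0.15,
)

```text
time_s: 5.5
ee_pos: [0.5391, 0.0021, 0.1647]
tcp_rot: [[-0.008, -0.05, 0.999], [-0.001, 0.999, 0.05], [-1.0, -0.001, -0.008]]
contact_force: [1.1, 0.9, 0.7]
grip_width: 0.0363
```

```bash
python3 - <<'E'
from h import *
to([.5445,.002,.10],1.63)
i=get_image('side');w=get_image('wrist')
c=calibration('wrist')
a=ray(c,[305,88.5],.098)
cv2.imwrite('pics/s5.png',cv2.resize(i[100:250,270:420],None,fx=5,fy=4,interpolation=cv2.INTER_CUBIC))
cv2.imwrite('pics/w5.png',w)
E
```

```text
t 5.5 pos [0.5391 0.0021 0.1647] F [1.1 0.9 0.7] grip 0.0363
shift [ 0.0646 -0.0003  0.0058] turn [-0.0095 -0.0078  0.0006] j [-0.17  0.45  0.08  1.87 -0.05  0.83  1.55]
```

View pics/s5.png

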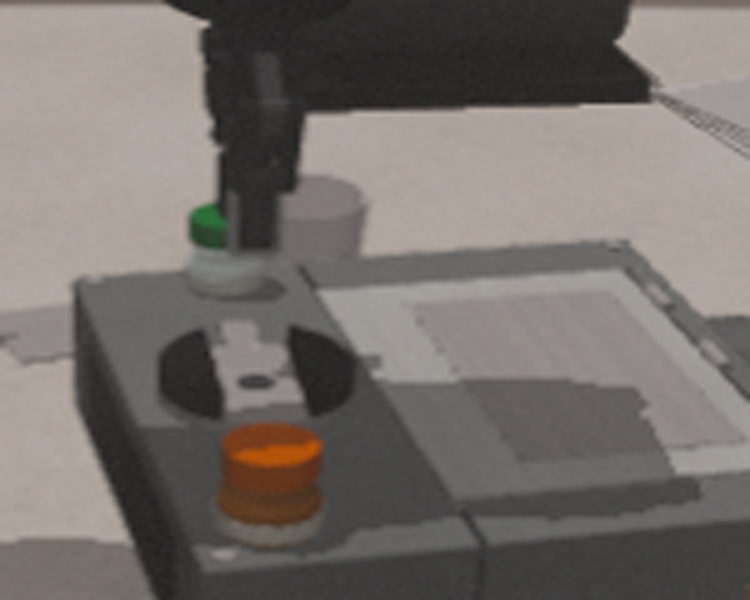

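View pics/w5.png

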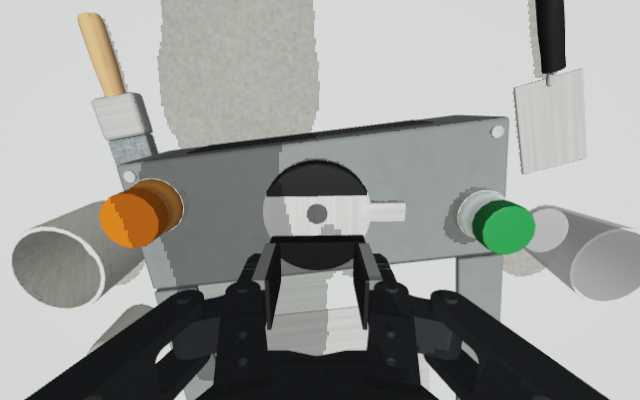

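```bash
python3 - <<'E'
from h import *
s=robot.state();P=np.array(s['ee_pos']);R=np.array(s['tcp_rot'])
cs=calibration('side');c=calibration('wrist')
for d in (.0,.02,.025,.03):
  for y in (-.03,-.02):
    q=P+R@[-d,y,0]
    print(d,y,((proj(cs,q)-[270,100])*[5,4]).round(0),proj(c,q).round(0),proj(c,P+R@[-d,y,-.011]).round(0),proj(c,P+R@[-d,y,.011]).round(0))
print(ray(c,[317,213],.098))
E
```

```text
0.0 -0.03 [[248. 299.]] [[263. 242.]] [[263. 224.]] [[264. 260.]]
0.0 -0.02 [[245. 289.]] [[281. 242.]] [[281. 224.]] [[282. 260.]]
0.02 -0.03 [[249. 264.]] [[257. 258.]] [[256. 238.]] [[258. 278.]]
0.02 -0.02 [[247. 254.]] [[277. 258.]] [[276. 238.]] [[278. 278.]]
0.025 -0.03 [[250. 255.]] [[255. 263.]] [[254. 242.]] [[256. 283.]]
0.025 -0.02 [[247. 245.]] [[276. 263.]] [[275. 243.]] [[276. 283.]]
0.03 -0.03 [[250. 246.]] [[253. 268.]] [[252. 247.]] [[254. 289.]]
0.03 -0.02 [[247. 237.]] [[274. 268.]] [[273. 247.]] [[275. 289.]]
[0.54460759 0.0025954  0.098     ]
```

>>> move_arm(
  moves=[
    [[0.03,0,0.0045,-0.01,-0.008,0],[0.03,0,0,0,0,0],[0.012,0,0,0,0,0],[0.005,0,0,0,0,0],[0,0,0,0,0,0]],
  ],
)

```text
time_s: 6.1
ee_pos: [0.5473, 0.003, 0.0851]
tcp_rot: [[0.003, -0.061, 0.998], [-0.0, 0.998, 0.061], [-1.0, -0.0, 0.003]]
contact_force: [-0.5, 1.4, 0.8]
grip_width: 0.0364
```

```bash
python3 - <<'E'
from h import *
to([.5435,.0022,.077],1.63)
i=get_image('side');w=get_image('wrist')
cv2.imwrite('pics/s6.png',cv2.resize(i[130:250,270:420],None,fx=5,fy=5,interpolation=cv2.INTER_CUBIC))
cv2.imwrite('pics/w6.png',w)
E
```

```text
t 6.1 pos [0.5473 0.003  0.0851] F [-0.5  1.4  0.8] grip 0.0364
shift [ 0.0081 -0.0006 -0.0039] turn [0.0015 0.0027 0.0005] j [-0.16  0.57  0.06  1.92 -0.05  0.65  1.57]
```

View pics/s6.png

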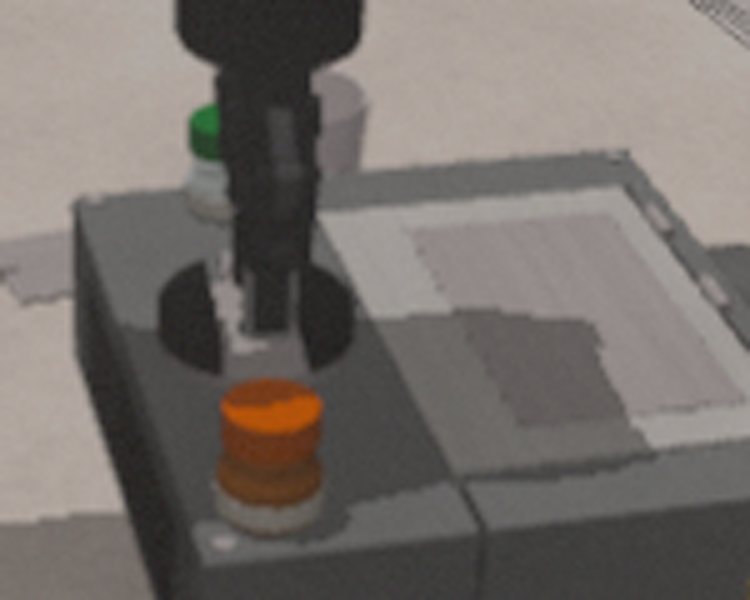

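View pics/w6.png

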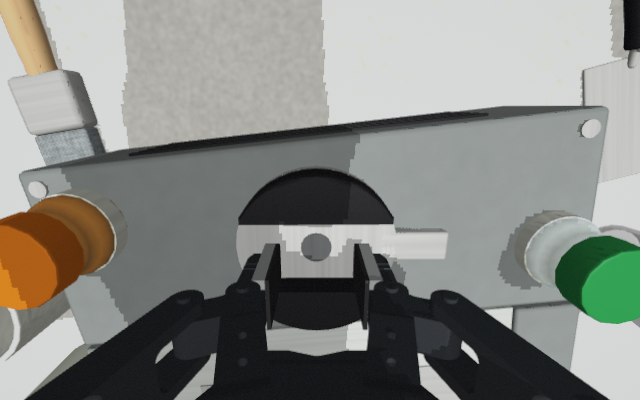

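The fingers are over the slot, slightly toward its far wall. Centring and lowering them.

>>> move_arm(
  moves=[
    [[0.004,0,-0.0035,0,0,0],[0.004,0,0,0,0,0]],
  ],
)

```text
time_s: 6.4
ee_pos: [0.5452, 0.0028, 0.0796]
tcp_rot: [[0.007, -0.06, 0.998], [0.0, 0.998, 0.06], [-1.0, -0.0, 0.007]]
contact_force: [-0.1, -0.4, 0.3]
grip_width: 0.0363
```

```bash
python3 - <<'E'
from h import *
to([.5435,.0022,.077],1.63)
i=get_image('side');w=get_image('wrist')
cv2.imwrite('pics/s7.png',cv2.resize(i[160:230,290:370],None,fx=9,fy=8,interpolation=cv2.INTER_CUBIC))
cv2.imwrite('pics/w7.png',w)
E
```

```text
t 6.4 pos [0.5452 0.0028 0.0796] F [-0.1 -0.4  0.3] grip 0.0363
shift [ 0.0025 -0.0005 -0.0018] turn [0.0013 0.0074 0.0003] j [-0.16  0.58  0.06  1.93 -0.05  0.63  1.57]
```

View pics/s7.png

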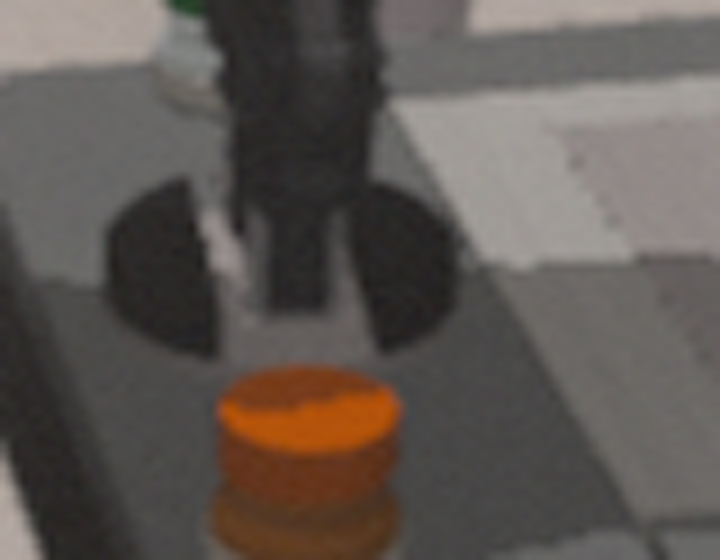

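>>> move_arm(
  moves=[
    [[0.003,0,-0.001,0,-0.007,0],[0,0,0,0.1,0,0],[0,0,0,0.1,0,0],[0,0,0,0.1,0,0],[0,0,0,0.1,0,0]],
  ],
)

```text
time_s: 7.0
ee_pos: [0.5453, 0.0027, 0.077]
tcp_rot: [[0.019, 0.345, 0.938], [0.001, 0.939, -0.345], [-1.0, 0.008, 0.017]]
contact_force: [-0.9, -0.4, 1.3]
grip_width: 0.0361
```

```bash
python3 - <<'E'
from h import *
to([.5443,.0022,.0775],1.23)
print(robot.state()['ft_torque'])
cv2.imwrite('pics/w8.png',get_image('wrist'))
E
```

```text
t 7.0 pos [0.5453 0.0027 0.077 ] F [-0.9 -0.4  1.3] grip 0.0361
shift [-0.0005 -0.0008 -0.0007] turn [-0.0115  0.0171 -0.0076] j [-0.24  0.58  0.17  1.94 -0.16  0.61  1.26]
[0.05988399 0.07403921 0.14721224]
```

View pics/w8.png

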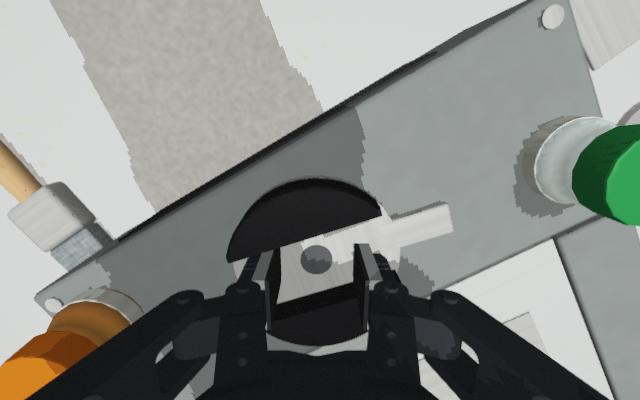

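>>> move_arm(
  moves=[
    [[0,0,0,0.1,0.015,-0.007],[0,0,0,0.1,0,0],[0,0,0,0.1,0,0],[0,0,0,0.1,0,0],[0,0,0,0.1,0,0]],
  ],
)

```text
time_s: 7.55
ee_pos: [0.545, 0.0027, 0.0771]
tcp_rot: [[0.003, 0.761, 0.649], [0.001, 0.649, -0.761], [-1.0, 0.003, 0.001]]
contact_force: [-0.8, 0.1, 0.4]
grip_width: 0.0363
```

```bash
python3 - <<'E'
from h import *
to([.5448,.0024,.0775],.73)
print(robot.state()['ft_torque'])
E
```

```text
t 7.55 pos [0.545  0.0027 0.0771] F [-0.8  0.1  0.4] grip 0.0363
shift [-0.0004 -0.0003  0.0001] turn [-0.0242  0.0015 -0.0027] j [-0.34  0.61  0.31  1.94 -0.3   0.64  0.87]
[-0.03068905  0.00795553  0.19588937]
```

>>> move_arm(
  moves=[
    [[0,0,0,0.1,0,0],[0,0,0,0.1,0,0],[0,0,0,0.1,0,0],[0,0,0,0.1,0,0],[0,0,0,0.1,0,0],[0,0,0,0.1,0,0]],
  ],
)

```text
time_s: 8.15
ee_pos: [0.5452, 0.0025, 0.0771]
tcp_rot: [[0.005, 0.995, 0.095], [-0.0, 0.095, -0.995], [-1.0, 0.005, 0.001]]
contact_force: [0.2, -0.0, 1.1]
grip_width: 0.0364
```

```bash
python3 - <<'E'
from h import *
to([.5448,.0024,.0775],.1)
print(robot.state()['ft_torque'])
cv2.imwrite('pics/w9.png',get_image('wrist'))
E
```

```text
t 8.15 pos [0.5452 0.0025 0.0771] F [ 0.2 -0.   1.1] grip 0.0364
shift [-0.0004 -0.0004  0.0001] turn [-0.0046  0.0006 -0.0055] j [-0.45  0.64  0.48  1.94 -0.46  0.66  0.41]
[-0.03179457  0.04214141  0.13641164]
```

View pics/w9.png

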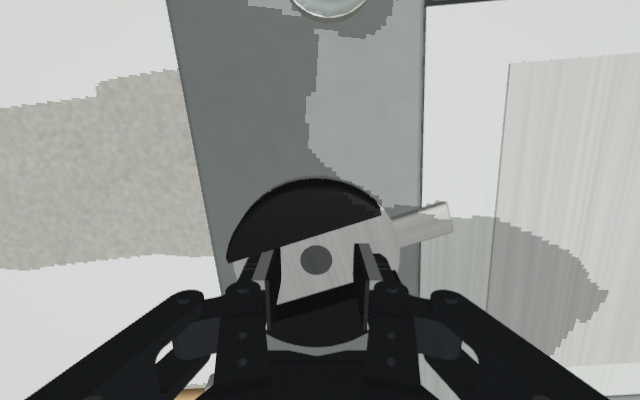

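>>> move_arm(
  moves=[
    [[0,0,0,0.1,0,0],[0,0,0,0.05,0,0]],
  ],
)

```text
time_s: 8.4
ee_pos: [0.5452, 0.0025, 0.077]
tcp_rot: [[0.006, 0.998, -0.058], [-0.001, -0.058, -0.998], [-1.0, 0.006, 0.0]]
contact_force: [0.8, 0.0, 2.0]
grip_width: 0.0361
```

```bash
python3 - <<'E'
from h import *
to([.5448,.0024,.0775],-.15)
print(robot.state()['ft_torque'])
E
```

```text
t 8.4 pos [0.5452 0.0025 0.077 ] F [0.8 0.  2. ] grip 0.0361
shift [-0.0005 -0.0004  0.0001] turn [ 0.0917 -0.0001 -0.0061] j [-0.48  0.65  0.52  1.95 -0.51  0.67  0.3 ]
[0.0546835  0.0406489  0.13895812]
```

>>> move_arm(
  moves=[
    [[0,0,0,0.04,0,0],[0,0,0,0.04,0,0]],
  ],
)

```text
time_s: 8.6
ee_pos: [0.5453, 0.0024, 0.077]
tcp_rot: [[0.006, 0.991, -0.134], [-0.001, -0.134, -0.991], [-1.0, 0.006, 0.0]]
contact_force: [0.8, -0.6, 1.3]
grip_width: 0.0366
```

```bash
python3 - <<'E'
from h import *
to([.5448,.0024,.0775],-.15)
print(robot.state()['ft_torque'])
cv2.imwrite('pics/w10.png',get_image('wrist'))
E
```

```text
t 8.6 pos [0.5453 0.0024 0.077 ] F [ 0.8 -0.6  1.3] grip 0.0366
shift [-0.0005 -0.0005  0.0001] turn [ 0.0153 -0.     -0.0065] j [-0.5   0.66  0.54  1.95 -0.53  0.68  0.24]
[0.05309634 0.04064694 0.1408964 ]
```

View pics/w10.png

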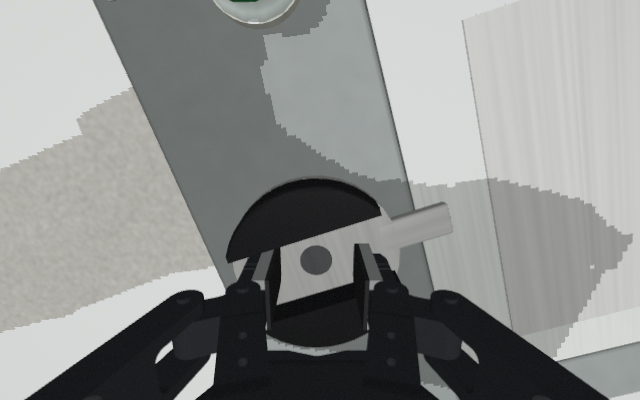

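Not at the stop yet: the moment is still about 0.14 N m. Continuing in small turns.

>>> move_arm(
  moves=[
    [[0,0,0,0.03,0,0]],
  ],
)

```text
time_s: 8.75
ee_pos: [0.5453, 0.0024, 0.077]
tcp_rot: [[0.006, 0.986, -0.166], [-0.001, -0.166, -0.986], [-1.0, 0.007, -0.0]]
contact_force: [0.4, -0.6, 2.4]
grip_width: 0.036
```

```bash
python3 - <<'E'
from h import *
to([.5448,.0024,.0775],-.15)
print(robot.state()['ft_torque'])
E
```

```text
t 8.75 pos [0.5453 0.0024 0.077 ] F [ 0.4 -0.6  2.4] grip 0.036
shift [-0.0005 -0.0005  0.0001] turn [-0.0167 -0.0002 -0.0065] j [-0.5   0.66  0.55  1.95 -0.53  0.68  0.22]
[0.04097183 0.04336656 0.54261953]
```

>>> move_arm(
  moves=[
    [[0,0,0,0.03,0,0]],
  ],
)

```text
time_s: 8.85
ee_pos: [0.5455, 0.0025, 0.0771]
tcp_rot: [[0.007, 0.981, -0.195], [-0.001, -0.195, -0.981], [-1.0, 0.007, -0.0]]
contact_force: [1.0, 0.2, 2.7]
grip_width: 0.0361
```

```bash
python3 - <<'E'
from h import *
to([.5448,.0024,.0775],-.15)
print(robot.state()['ft_torque'])
E
```

```text
t 8.85 pos [0.5455 0.0025 0.0771] F [1.  0.2 2.7] grip 0.0361
shift [-0.0004 -0.0007  0.0002] turn [-0.0466 -0.0003 -0.007 ] j [-0.51  0.66  0.56  1.95 -0.54  0.68  0.19]
[-0.07368036  0.04169817  1.72409793]
```

>>> move_arm(
  moves=[
    [[0,0,0,0.03,0,0]],
  ],
)

```text
time_s: 8.95
ee_pos: [0.5456, 0.0025, 0.0771]
tcp_rot: [[0.007, 0.975, -0.224], [-0.001, -0.224, -0.975], [-1.0, 0.007, -0.0]]
contact_force: [-0.7, -2.8, 3.0]
grip_width: 0.0362
```

```bash
python3 - <<'E'
from h import *
to([.5448,.0024,.0775],-.15)
print(robot.state()['ft_torque'])
E
```

```text
t 8.95 pos [0.5456 0.0025 0.0771] F [-0.7 -2.8  3. ] grip 0.0362
shift [-0.0004 -0.0007  0.0003] turn [-0.0756  0.0001 -0.007 ] j [-0.51  0.66  0.57  1.95 -0.55  0.68  0.17]
[-0.49540926  0.27747994  3.7170696 ]
```

The moment has climbed to 3.7 N m, so the fastener is at its stop. Backing off within the slot's play, then straight up and clear.

>>> move_arm(
  moves=[
    [[0,0,0,-0.12,0,0],[0,0,0,-0.12,0,0],[0,0,0,0,0,0]],
  ],
)

```text
time_s: 9.25
ee_pos: [0.545, 0.0026, 0.0768]
tcp_rot: [[0.006, 1.0, 0.017], [-0.002, 0.017, -1.0], [-1.0, 0.006, 0.002]]
contact_force: [-0.4, -1.2, 1.4]
grip_width: 0.0363
```

```bash
python3 - <<'E'
from h import *
to([.5448,.0024,.0775],-.0)
print(robot.state()['ft_torque'])
E
```

```text
t 9.25 pos [0.545  0.0026 0.0768] F [-0.4 -1.2  1.4] grip 0.0363
shift [-0.0007 -0.0002  0.0002] turn [ 0.0167  0.0016 -0.0057] j [-0.47  0.65  0.5   1.95 -0.48  0.67  0.35]
[-2.15336081e-01 -3.26188720e-02 -1.37025541e-05]
```

>>> move_arm(
  moves=[
    [[-0.01,0,0,-0.05,0,0],[-0.03,0,0,0,0,0],[-0.05,0,0,0,0,0],[-0.05,0,0,0,0,0],[-0.03,0,0,0,0,0],[0,0,0,0,0,0]],
  ],
)

```text
time_s: 9.85
ee_pos: [0.5422, 0.0012, 0.2552]
tcp_rot: [[0.002, 0.998, 0.055], [-0.002, 0.055, -0.998], [-1.0, 0.002, 0.002]]
contact_force: [-0.3, -0.3, -1.8]
grip_width: 0.0362
```

```bash
python3 - <<'E'
from h import *
to([.5448,.0024,.25],-.0)
i=get_image('side')
cv2.imwrite('pics/s11.png',cv2.resize(i[130:260,260:420],None,fx=4.6,fy=4.6,interpolation=cv2.INTER_CUBIC))
cv2.imwrite('pics/w11.png',get_image('wrist'))
E
```

```text
t 9.85 pos [0.5422 0.0012 0.2552] F [-0.3 -0.3 -1.8] grip 0.0362
shift [ 0.0052  0.0026 -0.0011] turn [ 0.0548  0.0021 -0.002 ] j [-0.6   0.41  0.67  1.79 -0.29  1.04  0.23]
```

View pics/s11.png

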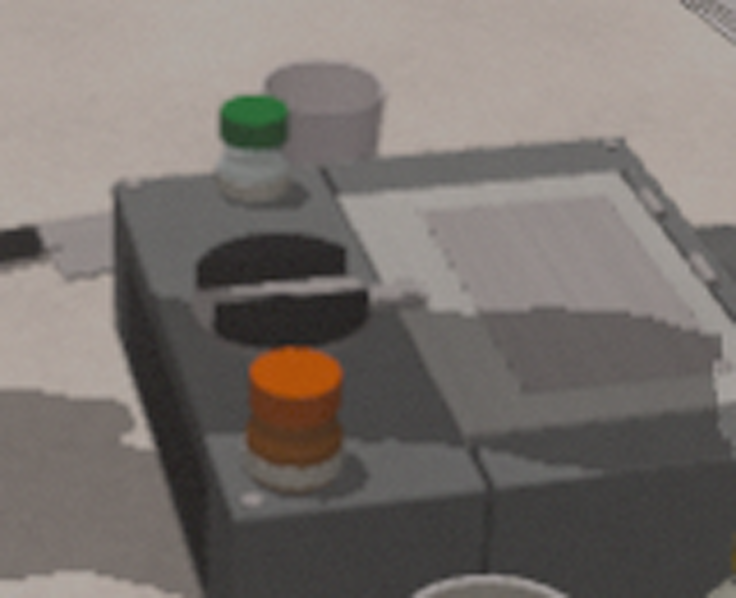

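View pics/w11.png

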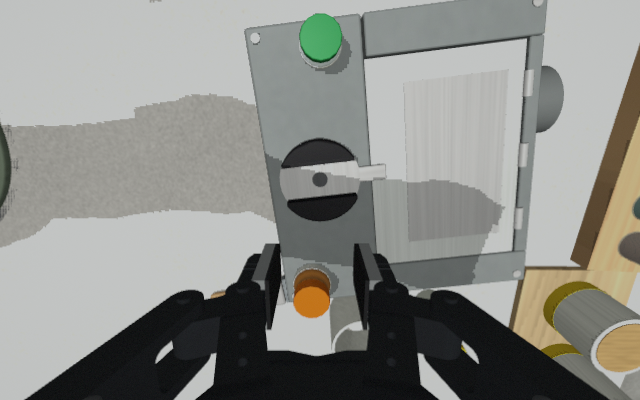

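```bash
python3 - <<'E'
from h import *
c=calibration('wrist');p=np.load('p.npy')
a=ray(c,[320,179.5],.098);b=ray(c,[386,171],.098);d=b-a;print('slot az',np.arctan2(d[1],d[0]),np.linalg.norm(d))
e=[ray(c,u,.112) for u in ([282,169],[358,162],[288,201],[356,194])]
for i in(0,2): d=e[i+1]-e[i];print('wall',np.arctan2(d[1],d[0]))
for q,r in (([249,30],[276,250]),([363,14],[377,265]),([365,15],[544,-3]),([378,287],[523,277])):
  d=ray(c,q,.09)-ray(c,r,.09);print('edge',np.arctan2(d[1],d[0]),np.arctan2(d[1],d[0])-np.pi/2)
print(p[2]); print(robot.state()['contact_force'])
j=get_image('top');cv2.imwrite('pics/t11.png',j)
E
```

```text
slot az 0.1872453415429756 0.06824963836874556
wall 0.14887665317505677
wall 0.16316791055896068
edge 1.7000478009725148 0.1292514741776183
edge 1.732589772884088 0.16179344608919144
edge -2.99971206283456 -4.570508389629456
edge -3.004431421291246 -4.575227748086142
0.1679671240636947
[ 0.575059   0.3526851 -1.3711102]
```

View pics/t11.png

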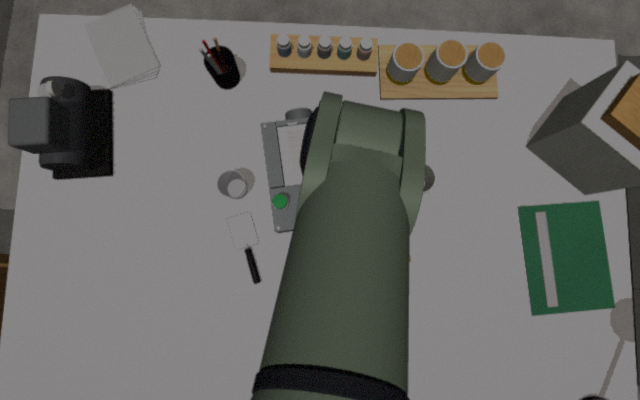

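>>> move_arm(
  moves=[
    [[-0.03,0,0,0,0,0],[0,0,0,0,0,0],[0,0,0,0,0,0]],
  ],
)

```text
time_s: 10.3
ee_pos: [0.5388, 0.0018, 0.2783]
tcp_rot: [[-0.01, 0.998, 0.054], [-0.004, 0.054, -0.999], [-1.0, -0.01, 0.004]]
contact_force: [0.0, 1.0, -0.5]
grip_width: 0.0361
```

```bash
python3 - <<'E'
from cell import robot
s=robot.state();print(s['ee_pos'],s['contact_force']);print(robot.job_done())
E
```

```text
[0.53876076 0.00180208 0.27832238] [ 0.04465473  0.95679698 -0.45978751]
the job is handed in; nothing more can be done
None
```

The cover is shut and the fastener is turned clockwise to its stop, with the nose locked over the cover's edge. I handed the job in at about 10.3 s of the 45 s.

- **Cover:** I pushed it down with the closed fingertips. The force stayed near 2 N, then jumped to 37 N at the stop. The side and wrist pictures show it flush with the deck.
- **Fastener:** I put both fingertips in the slot, one on each side of the axis, rather than a single one. The turning moment was mostly about 0.14 N m, then rose to 3.7 N m at the stop. The last wrist picture puts the slot at 0.15 to 0.19 rad; the housing's x axis is at 0.168 rad, so it is locked to within what I could measure.
- **Clearance:** I lifted straight up and finished well above everything, with contact force around 1 N, which is sensor noise. In the last pictures the two jars, the film tube and the spatula look unmoved. The arm hid most of the right-hand side at the end, so I did not fully re-check the paper tube, glue bottle and brush.

**Disagreement:** the reported TCP height did not match the real fingertip. The real tip is about 20 mm above the reported point when shut, and about 25 mm above it at the opening I used. I set depths by force and camera instead.

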